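# Free the instrument case from the trolley's sprung hold-down

### The job

Lift the hold-down arm by its crossbar until it has passed its hold-open point and stands up by itself, and let go of it without forcing it against its back stop (its spring adjuster collar must not slip round). Then take the metal instrument case out from under the cradle's rear lip and lay it flat and lengthwise near the middle of the shallow tray, lowering it all the way in the hand rather than dropping it. Leave the arm standing open and the tumbler, bottle and dish where they are.

Things in the scene. Friction and masses are not known exactly. Their poses are not given: they have to be found in the camera images.
- cradle: Fixed steel hold-down cradle; x to its hinge (rear), z up, origin at table level. mm: base plate 10 thick, x -110..120, 100 wide. Front stop x -104..-98, 50 wide, top z 24. Rear lip x 63..87, 50 wide, z 23..31, wall under it at x 80. Side guides x 20..50, |y| 30..35, top z 22. Hinge cheeks x 85..115, |y| 21..27, top z 72. Its yaw varies.
- clamp_hinge (a point): Middle of the hold-down arm's hinge axis, 95 mm behind (+x) the cradle origin and 60 mm above the table. The axis runs along the cradle's y. The arm swings from lying forward over the case, up and back.
- clamp: Hold-down arm, steel, 22 mm wide; origin on the hinge axis; tilt of its z axis = opening (0 shut). An over-centre spring presses it shut, 9 to 13 N at the bar, fading over the last 0.4 rad to nil at the hold-open point; past that it drives the arm to the back stop 0.15 to 0.25 rad on, where it stays. That point varies by start, 0.7 to 1.4 rad: feel for it. Let go sooner and it snaps shut.
- clamp_bar (a point): Middle of the arm's crossbar: plain round steel bar 12 mm thick, 130 mm long along the cradle's y, the arm (22 mm wide) joining at its middle. Shut, it is 130 mm in front of and 25 mm above the hinge axis (85 mm above the table), with 33 mm free between it and the case. Its axes turn with the arm. Open, it can overhang the case's rear: draw the case 80 mm forward before lifting.
- collar_tab (a point): End of the small dark tab of the spring adjuster collar on the hinge pin, 34 mm from the axis, on the cradle's +y side. It must stay as set: it slips round if the arm is forced against its back stop with more than about 12 N at the bar. Its angle has no useful scale.
- case: Metal case 150 x 54 x 36 mm (x,y,z), 0.3 to 0.55 kg, with a tongue 22 long, 40 wide, 8 thick at the foot of its +x end. Origin: centre of the 150 mm box's underside. It starts on the cradle's base plate, its origin 20 mm in front of (-x) the cradle's, tongue under the rear lip (5 mm play). To come out its front is tipped up 0.1 to 0.2 rad over the front stop, then drawn forward 20 mm or more.
- tray: Fixed shallow open plastic tray, 225 (x) x 140 (y) x 25 (z) mm outside, walls and floor 5 mm. Origin: centre of its underside, at table level. The yaw varies.
- tray_in (a point): Centre of the tray's inner floor, 5 mm above the table; inside 215 x 130 mm, x along its length.
- tumbler: Bystander: green plastic cup, rim radius 38 mm, 100 mm high; origin under its centre.
- bottle: Bystander: clear bottle, radius 28 mm, 120 mm high; origin under its centre.
- dish: Bystander: steel bowl, radius 48 mm, 40 mm high; origin under its centre.

How it is judged:
By the outcome, as a careful person would: the job done as asked, in the order asked, and still so for the second after the job is handed in, with the robot touching nothing.
It also fails if it takes over 64 s, if anything falls off the work surface, if the arm or the gripper's body presses on something with over 40 N, if the wrist force passes 120 N, or if a joint passes its speed limit or range.

### The arm

A 6-joint arm with a two-finger parallel gripper is mounted at the origin on the work surface. World frame = base frame: x ahead of the robot, y to its left, z up, the work surface at z = 0. Lengths are in m, angles in degrees, forces in N, time in s.
With the tool pointing down it reaches from about 0.35 to 0.875 m from the base axis. Payload 4.2 kg.
Tool frame: the origin (TCP) lies at the very end of the fingers, on their centre line; the grasp point (between the pads) lies 19 mm behind it; z points along the fingers, y is the line along which they close (so a half turn about z gives the same grasp; the last joint's range is limited). The gripper opens to 87 mm and grips with 3 to 60 N. Pads are 19 mm wide; open, the fingers measure 117 mm over their backs; the gripper's body (75 mm by 190 mm) begins 51 mm behind the grasp point.
Start: joints at [80.306, 22.042, 0.453, 0, -68.411, -14.817], TCP at [0.259, 0.569, 0.223] pointing down, gripper open.
Joint ranges: [-179.83, 179.83], [-69.29, 118.12], [-61.27, 80.66], [-181.25, 117.63], [-171.15, -9.14], [-177.46, 177.46]. Speed limits (degrees/s): [159.86, 159.86, 180, 180, 180, 180].

### API

Orientations are given as a 3x3 rotation matrix whose columns are the frame's x, y, z axes.
In Python, from station import * gives the robot as it stands.
- The arm moves only by the shell command python3 -m pendant 'ROWS'. ROWS is JSON, a list of rows, each an object of numbers: "x", "y", "z": the shift along the world's x, y, z normalised to -1 to 1, where 1 is 250 mm; "rx", "ry", "rz": the turn, a rotation vector about the world's x, y, z normalised to -1 to 1, where 1 is 180 degrees; "claw": the opening, from 0 (shut) to 1 (fully open). A call has exactly 8 rows; each row is the pose to reach, as a shift and turn from the pose commanded when the call began, turning the shorter way round; what a row does not reach only later rows make up. A row lasts 1/8 s, in which the tool goes at most 62.5 mm and 10.7 degrees, less where a joint would pass 70% of its speed; a pose out of reach is approached as far as the arm can. A call with a number of a shift or a turn outside -1 to 1 is refused whole. A call with a gripper value outside its range is refused whole. The fingers move at their own pace and stop on an object; the grip force is fixed at half the most. Time passes only in rows, so rows that repeat a pose let the fingers close, or fill a call up. It gives the time, the measured TCP pose, the force, the opening and the grip force at its end, in the units of the state.
- sense(): the state, without advancing time (a new reading comes with each control period).
- capture(name): name is "scene" or "top" or "wrist"; returns a dict with "color" (384x512x3 uint8, red, green, blue), "mtx" (3x3 intrinsics, pixels), "world_to_cam" (4x4, takes a point from world to camera coordinates). Camera axes: x right, y up, looking along -z (the intrinsics and any distortion apply to the point x, -y, -z); pixel columns grow to the right and rows downward; lengths in m; the calibration is good to about 2 mm. A picture is of the moment at which its call begins. There is no depth.
- finish_job(): hands the job in; it is judged then, once.
Trained networks look in a picture, given as the dict that the camera call returned (one of the last four; its "shot" number tells which), for a name from the list of things; names that differ only in an ending like _2 or _b are one class to them, and where a whole thing is asked for, a point or a joint stands for the part that bears it (a point fixed in the world has none). Each returns a list of dicts, best first, with "conf" (0 to 1); they miss things now and then, are a little off and sometimes report something else, mostly with a low value. They report only what shows in the picture. A call takes as long as a camera call.
- search_frame(picture, label): "centre" ([column, row] in pixels, amid what is visible of it).
- regions_of(picture, label): "region" (384x512 bool, what is visible of it) and "centre" ([column, row] in pixels, amid what is visible of it).
The state is a dict: "time_s": time; "joints": joint angles; "joint_velocities": joint speeds; "effort": joint torques, N m; "tcp_pos": TCP position; "ee_rot": TCP orientation; "wrist_force": force on the tool from outside, world axes, zero at the start; "moment": the same for the moment, N m; "gripper_width": opening from 0.0 (shut) to 1.0 (fully open); "gripper_force": force on a finger pad.
Only numpy, scipy, OpenCV 4.12 (cv2) and the standard library are available. Lean on these libraries where they do the work, as an engineer would, in place of code of your own. Each camera call takes 0.05 s, during which the arm holds its last target. There are 200 camera calls.

## Working session

There is one attempt and no reset: what is moved stays moved. The work goes in short steps, Python scripts to look and compute and a shell command to move; the robot and the scene stay as the last step left them, time stands still between calls to the robot, and variables do not carry over. Pictures are saved under pics/ and viewed, at most 10 in all, crops included, and the job is handed in when it is done.

```bash
mkdir -p pics; ls
python3 - <<'E'
from station import *
import cv2,numpy as np
ims=[]
for n in ["scene","top"]:
    p=capture(n); cv2.imwrite(f"pics/{n}.png",p["color"][:,:,::-1]); ims.append(p["color"][:,:,::-1])
    print(n,np.round(p["mtx"],1).tolist(),np.round(p["world_to_cam"],3).tolist())
    for l in ["cradle","clamp","clamp_bar","collar_tab","clamp_hinge","case","tray","tray_in","tumbler","bottle","dish"]:
        try: print(l,[(np.round(d["centre"]).tolist(),round(d["conf"],2)) for d in search_frame(p,l)[:2]])
        except Exception as e: print(l,e)
print(sense())
E
```

```text
pics
scene [[403.1, 0.0, 264.8], [0.0, 403.1, 191.2], [0.0, 0.0, 1.0]] [[0.266, 0.964, 0.004, -0.271], [-0.678, 0.184, 0.712, 0.326], [0.685, -0.192, 0.702, -1.541], [0.0, 0.0, 0.0, 1.0]]
cradle [([287.0, 213.0], 0.7)]
clamp [([279.0, 191.0], 0.56)]
clamp_bar [([280.0, 192.0], 0.95)]
collar_tab [([289.0, 195.0], 0.62)]
clamp_hinge [([290.0, 211.0], 0.94)]
case [([272.0, 200.0], 0.94)]
tray [([137.0, 227.0], 0.9)]
tray_in [([137.0, 229.0], 0.78), ([271.0, 197.0], 0.51)]
tumbler [([231.0, 241.0], 0.58)]
bottle [([139.0, 228.0], 0.63), ([208.0, 166.0], 0.58)]
dish [([358.0, 157.0], 0.61)]
top [[499.0, 0.0, 257.8], [0.0, 499.0, 194.5], [0.0, 0.0, 1.0]] [[-0.013, -1.0, -0.002, 0.101], [0.992, -0.013, 0.129, -0.613], [-0.129, -0.0, 0.992, -1.286], [0.0, 0.0, 0.0, 1.0]]
cradle [([229.0, 202.0], 0.6)]
clamp [([229.0, 204.0], 0.65)]
clamp_bar [([231.0, 205.0], 0.67)]
collar_tab [([228.0, 194.0], 0.67)]
clamp_hinge [([230.0, 200.0], 0.9)]
case [([235.0, 221.0], 0.68), ([228.0, 202.0], 0.26)]
tray [([378.0, 215.0], 0.87)]
tray_in [([378.0, 215.0], 0.98)]
tumbler []
bottle [([298.0, 263.0], 0.69)]
dish [([118.0, 247.0], 0.66)]
{'time_s': 1.2, 'joints': array([ 8.03059819e+01,  2.20442645e+01,  4.50874406e-01, -1.36544562e-03,
       -6.84131329e+01, -1.48153946e+01]), 'joint_velocities': array([ 0.06330887,  0.01164305, -0.01476274,  0.02519113, -0.01035186,
       -0.0003693 ]), 'effort': array([-3.19551436e-04, -3.90470052e+01,  1.87626135e+01,  4.22446713e+00,
        1.55698584e-02, -1.50939911e-05]), 'tcp_pos': array([0.25924747, 0.5686471 , 0.22250729]), 'ee_rot': array([[ 9.09889494e-01, -4.14850704e-01, -4.10137551e-05],
       [-4.14850706e-01, -9.09889488e-01, -1.08489259e-04],
       [ 7.68886091e-06,  1.15727823e-04, -9.99999993e-01]]), 'wrist_force': array([0.19092789, 0.04151196, 0.17919336]), 'moment': array([ 0.05887809,  0.02990361, -0.01995616]), 'gripper_force': 0.0, 'gripper_width': 1.002671385158187}
```

View pics/scene.png

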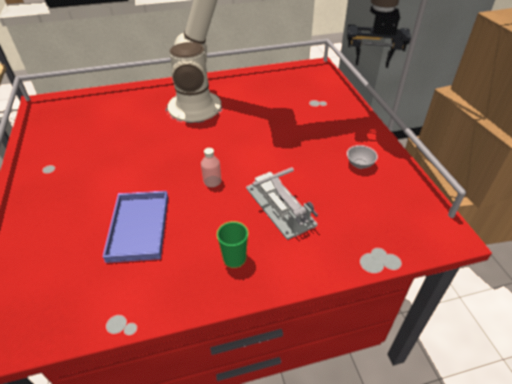

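View pics/top.png

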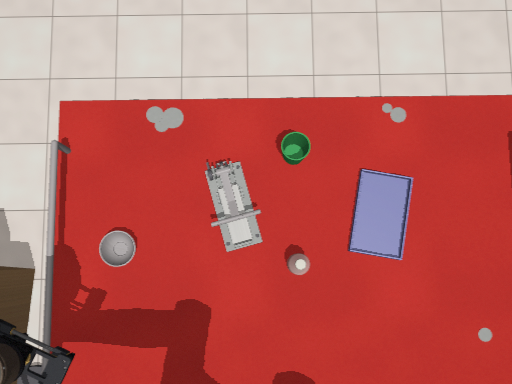

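```bash
cat > h.py <<'E'
import numpy as np,cv2
from station import *
def ray(p,uv,z):
    M=np.array(p["world_to_cam"]);K=np.array(p["mtx"])
    d=np.linalg.inv(K)@[uv[0],uv[1],1]; d=M[:3,:3].T@(d*[1,-1,-1]); c=-M[:3,:3].T@M[:3,3]
    return c+d*(z-c[2])/d[2]
def proj(p,X):
    M=np.array(p["world_to_cam"]);q=M[:3,:3]@np.array(X)+M[:3,3]; q=q*[1,-1,-1]
    r=np.array(p["mtx"])@q; return r[:2]/r[2]
E
python3 - <<'E'
from h import *
p=capture("top")
def mr(l,z):
    r=regions_of(p,l)
    if not r: print(l,None);return
    m=r[0]["region"].astype(np.uint8); c=cv2.findNonZero(m); b=cv2.boxPoints(cv2.minAreaRect(c))
    W=np.array([ray(p,x,z)[:2] for x in b]); print(l,round(r[0]["conf"],2),W.round(3).tolist(),"mean",W.mean(0).round(4), "edges",[np.round(W[(i+1)%4]-W[i],3).tolist() for i in range(2)])
mr("tray",.025);mr("cradle",.01);mr("clamp_bar",.085);mr("bottle",.1);mr("dish",.04);mr("tumbler",.1);
a,b=ray(p,(212,223),.085),ray(p,(260,211),.085);print(a,b,(a+b)/2)
cv2.imwrite("pics/crop.png",cv2.resize(p["color"][150:260,190:280,::-1],None,fx=5,fy=5,interpolation=cv2.INTER_CUBIC))
E
```

```text
tray 0.59 [[0.458, -0.139], [0.685, -0.181], [0.661, -0.329], [0.435, -0.284]] mean [ 0.5601 -0.2333] edges [[0.227, -0.042], [-0.024, -0.148]]
cradle 0.73 [[0.689, 0.271], [0.732, 0.137], [0.498, 0.063], [0.457, 0.194]] mean [0.594  0.1664] edges [[0.043, -0.133], [-0.234, -0.074]]
clamp_bar 0.69 [[0.669, 0.249], [0.701, 0.123], [0.561, 0.088], [0.529, 0.212]] mean [0.6151 0.168 ] edges [[0.032, -0.126], [-0.141, -0.035]]
bottle 0.95 [[0.459, 0.022], [0.458, -0.033], [0.406, -0.032], [0.407, 0.023]] mean [ 0.4326 -0.0052] edges [[-0.001, -0.055], [-0.052, 0.001]]
dish 0.73 [[0.499, 0.53], [0.541, 0.445], [0.456, 0.401], [0.415, 0.486]] mean [0.4776 0.4654] edges [[0.042, -0.085], [-0.084, -0.044]]
tumbler 0.91 [[0.727, 0.052], [0.781, -0.003], [0.728, -0.053], [0.674, 0.002]] mean [ 7.275e-01 -6.000e-04] edges [[0.055, -0.055], [-0.053, -0.05]]
[0.53737389 0.21011595 0.085     ] [0.56640911 0.08749996 0.085     ] [0.5518915  0.14880795 0.085     ]
```

View pics/crop.png

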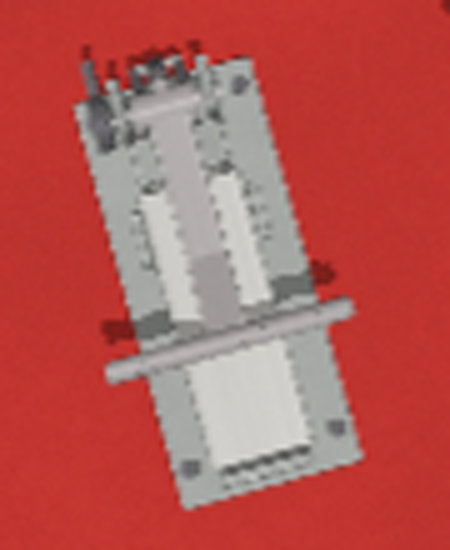

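Run:
```python
from h import *
p=capture("top")
px=[(227,251),(262,241.6),(205.4,170.6),(240,162)]
W=np.array([ray(p,u,.01)[:2] for u in px]); L=np.array([[-.11,.05],[-.11,-.05],[.12,.05],[.12,-.05]])
A=W-W.mean(0);B=L-L.mean(0)
th=np.arctan2((B[:,0]*A[:,1]-B[:,1]*A[:,0]).sum(),(A*B).sum())
R=np.array([[np.cos(th),-np.sin(th)],[np.sin(th),np.cos(th)]]); o=W.mean(0)-R@L.mean(0)
print("plate yaw",np.degrees(th),"o",o,"res",(W-(L@R.T+o)).round(4).tolist())
a,b=ray(p,(212,225),.085),ray(p,(260.6,211.6),.085);print("bar",a,b,"yaw",np.degrees(np.arctan2(a[1]-b[1],a[0]-b[0]))-90,"mid",(a+b)/2,"pred",R@[-.035,0]+o)
t=R@[-.035,.042]+o; print("grasp",t,"shift",(t-[.25925,.56865])/.25,"turn",((th+np.pi)-np.arctan2(-.90989,-.41485))/np.pi%2-2)
```

```text
plate yaw 14.59840431566136 o [0.58366831 0.15752855] res [[0.0027, -0.0011], [0.0013, 0.0016], [-0.0007, -0.0012], [-0.0033, 0.0008]]
bar [0.53227934 0.21012303 0.085     ] [0.56485073 0.0859895  0.085     ] yaw 14.70240302144525 mid [0.54856504 0.14805627 0.085     ] pred [0.54979825 0.14870707]
grasp [0.53921247 0.18935115] shift [ 1.11984987 -1.51719541] turn -0.28273183016296066
```

```bash
python3 -m pendant '[{"x":0.74,"y":-1,"rz":-0.283,"claw":1},{"x":0.74,"y":-1,"rz":-0.283,"claw":1},{"x":0.74,"y":-1,"rz":-0.283,"claw":1},{"x":0.74,"y":-1,"rz":-0.283,"claw":1},{"x":0.74,"y":-1,"rz":-0.283,"claw":1},{"x":0.74,"y":-1,"rz":-0.283,"claw":1},{"x":0.74,"y":-1,"rz":-0.283,"claw":1},{"x":0.74,"y":-1,"rz":-0.283,"claw":1}]'
python3 -m pendant '[{"x":0.38,"y":-0.516,"z":-0.2,"claw":0.6},{"x":0.38,"y":-0.516,"z":-0.2,"claw":0.6},{"x":0.38,"y":-0.516,"z":-0.2,"claw":0.6},{"x":0.38,"y":-0.516,"z":-0.2,"claw":0.6},{"x":0.38,"y":-0.516,"z":-0.2,"claw":0.6},{"x":0.38,"y":-0.516,"z":-0.2,"claw":0.6},{"x":0.38,"y":-0.516,"z":-0.2,"claw":0.6},{"x":0.38,"y":-0.516,"z":-0.2,"claw":0.6}]'
python3 - <<'E'
from h import *
p=capture("wrist");cv2.imwrite("pics/w1.png",p["color"][:,:,::-1]);s=sense();print(s["tcp_pos"],s["ee_rot"].round(3),s["time_s"])
print([(d["centre"],d["conf"]) for d in search_frame(p,"clamp_bar")])
th=np.radians(14.65);c,sn=np.cos(th),np.sin(th)
for y in(.065,0.042,0,-.065):print(y,proj(p,[.583+c*-.035-sn*y,.1572+sn*-.035+c*y,.085]))
print("tcp",proj(p,s["tcp_pos"]))
E
```

```text
[0.25925891 0.56866924 0.22254572] [[ 0.91  -0.415  0.   ]
 [-0.415 -0.91  -0.   ]
 [ 0.     0.    -1.   ]] 1.65
[]
0.065 [ 579.92672418 -420.69041319]
0.042 [ 614.18934793 -454.25441022]
0 [ 680.22008499 -518.93875777]
-0.065 [ 792.27057871 -628.70450327]
tcp [252.61801566 233.46888258]$[0]: bad value
$[0]: bad value
```

View pics/w1.png

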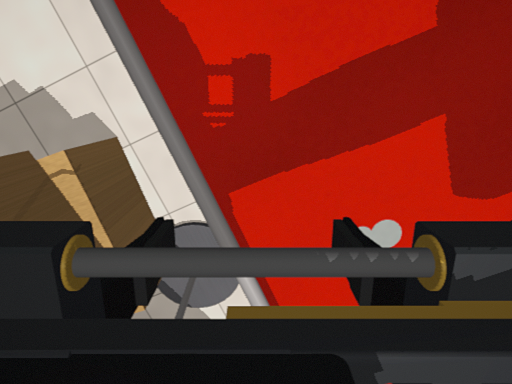

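The wrist picture shows only the open fingers above the table, because the moves were refused. I'll retry with every key present.

```bash
python3 -m pendant '[{"x":0.74,"y":-1.0,"z":0,"rx":0,"ry":0,"rz":-0.283,"claw":1.0},{"x":0.74,"y":-1.0,"z":0,"rx":0,"ry":0,"rz":-0.283,"claw":1.0},{"x":0.74,"y":-1.0,"z":0,"rx":0,"ry":0,"rz":-0.283,"claw":1.0},{"x":0.74,"y":-1.0,"z":0,"rx":0,"ry":0,"rz":-0.283,"claw":1.0},{"x":0.74,"y":-1.0,"z":0,"rx":0,"ry":0,"rz":-0.283,"claw":1.0},{"x":0.74,"y":-1.0,"z":0,"rx":0,"ry":0,"rz":-0.283,"claw":1.0},{"x":0.74,"y":-1.0,"z":0,"rx":0,"ry":0,"rz":-0.283,"claw":1.0},{"x":0.74,"y":-1.0,"z":0,"rx":0,"ry":0,"rz":-0.283,"claw":1.0}]'
```

```text
time_s: 2.7
tcp_pos: [0.4437, 0.3197, 0.2226]
ee_rot: [[0.253, -0.967, 0.0], [-0.967, -0.253, 0.0], [-0.0, -0.0, -1.0]]
wrist_force: [-0.3, 0.3, 0.4]
gripper_width: 0.999
gripper_force: 0.0
```

```bash
python3 -m pendant '[{"x":0.38,"y":-0.52,"z":-0.2,"rx":0,"ry":0,"rz":0,"claw":0.7},{"x":0.38,"y":-0.52,"z":-0.2,"rx":0,"ry":0,"rz":0,"claw":0.7},{"x":0.38,"y":-0.52,"z":-0.2,"rx":0,"ry":0,"rz":0,"claw":0.7},{"x":0.38,"y":-0.52,"z":-0.2,"rx":0,"ry":0,"rz":0,"claw":0.7},{"x":0.38,"y":-0.52,"z":-0.2,"rx":0,"ry":0,"rz":0,"claw":0.7},{"x":0.38,"y":-0.52,"z":-0.2,"rx":0,"ry":0,"rz":0,"claw":0.7},{"x":0.38,"y":-0.52,"z":-0.2,"rx":0,"ry":0,"rz":0,"claw":0.7},{"x":0.38,"y":-0.52,"z":-0.2,"rx":0,"ry":0,"rz":0,"claw":0.7}]'
python3 - <<'E'
from h import *
p=capture("wrist");cv2.imwrite("pics/w2.png",p["color"][:,:,::-1]);s=sense()
th=np.radians(14.65);c,sn=np.cos(th),np.sin(th)
for y in(.065,0.042,0,-.065):print(y,proj(p,[.583+c*-.035-sn*y,.1572+sn*-.035+c*y,.085]))
print("tcp",proj(p,s["tcp_pos"]))
E
```

```text
time_s: 3.7
tcp_pos: [0.539, 0.1893, 0.1729]
ee_rot: [[0.252, -0.968, 0.0], [-0.968, -0.252, 0.0], [-0.0, -0.001, -1.0]]
wrist_force: [0.6, -0.3, 0.1]
gripper_width: 0.7
gripper_force: 0.0
0.065 [252.89934492 217.05650886]
0.042 [252.88620925 190.8225349 ]
0 [252.86058684 139.65061437]
-0.065 [252.81615662  50.91659046]
tcp [251.73457521 233.80477022]
```

View pics/w2.png

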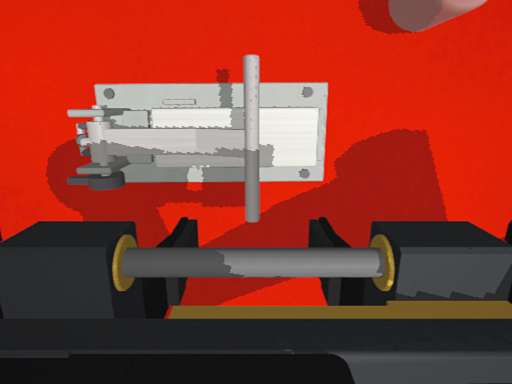

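Bar seen upright at column 252, rows 55–222, as predicted. I'll descend and grip.

```bash
python3 -m pendant '[{"x":0,"y":0,"z":-0.15,"rx":0,"ry":0,"rz":0,"claw":0.7},{"x":0,"y":0,"z":-0.3,"rx":0,"ry":0,"rz":0,"claw":0.7},{"x":0,"y":0,"z":-0.42,"rx":0,"ry":0,"rz":0,"claw":0.7},{"x":0,"y":0,"z":-0.42,"rx":0,"ry":0,"rz":0,"claw":0.7},{"x":0,"y":0,"z":-0.42,"rx":0,"ry":0,"rz":0,"claw":0},{"x":0,"y":0,"z":-0.42,"rx":0,"ry":0,"rz":0,"claw":0},{"x":0,"y":0,"z":-0.42,"rx":0,"ry":0,"rz":0,"claw":0},{"x":0,"y":0,"z":-0.42,"rx":0,"ry":0,"rz":0,"claw":0}]'
python3 - <<'E'
import numpy as np
th=np.radians(14.65);a0=np.arctan2(25,130);r=np.hypot(130,25)/1000
for o in np.arange(0,1.75,.1):
    x=-r*np.cos(a0+o)+.130; z=r*np.sin(a0+o)-.025
    print(round(o,1),"x %.3f y %.3f z %.3f"%(x*np.cos(th)/.25,x*np.sin(th)/.25,z/.25))
E
```

```text
time_s: 4.75
tcp_pos: [0.5395, 0.1888, 0.0682]
ee_rot: [[0.251, -0.968, 0.001], [-0.968, -0.251, 0.001], [-0.0, -0.001, -1.0]]
wrist_force: [-0.1, 0.0, 0.8]
gripper_width: 0.331
gripper_force: 0.0
0.0 x 0.000 y 0.000 z 0.000
0.1 x 0.012 y 0.003 z 0.051
0.2 x 0.029 y 0.008 z 0.101
0.3 x 0.051 y 0.013 z 0.149
0.4 x 0.077 y 0.020 z 0.195
0.5 x 0.108 y 0.028 z 0.237
0.6 x 0.143 y 0.037 z 0.276
0.7 x 0.181 y 0.047 z 0.311
0.8 x 0.222 y 0.058 z 0.343
0.9 x 0.266 y 0.070 z 0.369
1.0 x 0.313 y 0.082 z 0.392
1.1 x 0.361 y 0.094 z 0.409
1.2 x 0.411 y 0.107 z 0.421
1.3 x 0.462 y 0.121 z 0.428
1.4 x 0.513 y 0.134 z 0.429
1.5 x 0.564 y 0.147 z 0.426
1.6 x 0.614 y 0.161 z 0.417
1.7 x 0.664 y 0.174 z 0.403
```

```bash
python3 -m pendant '[{"x":0,"y":0,"z":0,"rx":0,"ry":0,"rz":0,"claw":0},{"x":0,"y":0,"z":0,"rx":0,"ry":0,"rz":0,"claw":0},{"x":0,"y":0,"z":0,"rx":0,"ry":0,"rz":0,"claw":0},{"x":0,"y":0,"z":0,"rx":0,"ry":0,"rz":0,"claw":0},{"x":0.012,"y":0.003,"z":0.051,"rx":0,"ry":0,"rz":0,"claw":0},{"x":0.029,"y":0.008,"z":0.101,"rx":0,"ry":0,"rz":0,"claw":0},{"x":0.029,"y":0.008,"z":0.101,"rx":0,"ry":0,"rz":0,"claw":0},{"x":0.029,"y":0.008,"z":0.101,"rx":0,"ry":0,"rz":0,"claw":0}]'
```

```text
time_s: 5.75
tcp_pos: [0.5455, 0.1901, 0.0902]
ee_rot: [[0.25, -0.968, -0.003], [-0.968, -0.25, -0.001], [0.0, 0.003, -1.0]]
wrist_force: [7.2, -0.3, -14.4]
gripper_width: 0.125
gripper_force: 30.0
```

```bash
python3 -m pendant '[{"x":0.012,"y":0.003,"z":0.025,"rx":0,"ry":0,"rz":0,"claw":0},{"x":0.026,"y":0.006,"z":0.048,"rx":0,"ry":0,"rz":0,"claw":0},{"x":0.039,"y":0.010,"z":0.071,"rx":0,"ry":0,"rz":0,"claw":0},{"x":0.054,"y":0.014,"z":0.094,"rx":0,"ry":0,"rz":0,"claw":0},{"x":0.069,"y":0.018,"z":0.115,"rx":0,"ry":0,"rz":0,"claw":0},{"x":0.085,"y":0.022,"z":0.136,"rx":0,"ry":0,"rz":0,"claw":0},{"x":0.085,"y":0.022,"z":0.136,"rx":0,"ry":0,"rz":0,"claw":0},{"x":0.085,"y":0.022,"z":0.136,"rx":0,"ry":0,"rz":0,"claw":0}]'
```

```text
time_s: 6.75
tcp_pos: [0.5642, 0.195, 0.1268]
ee_rot: [[0.251, -0.968, -0.008], [-0.968, -0.251, -0.003], [0.001, 0.008, -1.0]]
wrist_force: [-8.2, -0.9, -6.3]
gripper_width: 0.127
gripper_force: 30.0
```

```bash
python3 -m pendant '[{"x":0.017,"y":0.004,"z":0.020,"rx":0,"ry":0,"rz":0,"claw":0},{"x":0.035,"y":0.009,"z":0.039,"rx":0,"ry":0,"rz":0,"claw":0},{"x":0.054,"y":0.014,"z":0.057,"rx":0,"ry":0,"rz":0,"claw":0},{"x":0.073,"y":0.019,"z":0.074,"rx":0,"ry":0,"rz":0,"claw":0},{"x":0.073,"y":0.019,"z":0.074,"rx":0,"ry":0,"rz":0,"claw":0},{"x":0.073,"y":0.019,"z":0.074,"rx":0,"ry":0,"rz":0,"claw":0},{"x":0.073,"y":0.019,"z":0.074,"rx":0,"ry":0,"rz":0,"claw":0},{"x":0.073,"y":0.019,"z":0.074,"rx":0,"ry":0,"rz":0,"claw":0}]'
```

```text
time_s: 7.75
tcp_pos: [0.5815, 0.1997, 0.1468]
ee_rot: [[0.251, -0.968, -0.009], [-0.968, -0.251, -0.003], [0.001, 0.009, -1.0]]
wrist_force: [-13.3, -0.2, -0.1]
gripper_width: 0.13
gripper_force: 30.0
```

```bash
python3 -m pendant '[{"x":0.018,"y":0.005,"z":0.020,"rx":0,"ry":0,"rz":0,"claw":0},{"x":0.038,"y":0.010,"z":0.036,"rx":0,"ry":0,"rz":0,"claw":0},{"x":0.060,"y":0.016,"z":0.050,"rx":0,"ry":0,"rz":0,"claw":0},{"x":0.082,"y":0.022,"z":0.063,"rx":0,"ry":0,"rz":0,"claw":0},{"x":0.082,"y":0.022,"z":0.063,"rx":0,"ry":0,"rz":0,"claw":0},{"x":0.082,"y":0.022,"z":0.063,"rx":0,"ry":0,"rz":0,"claw":0},{"x":0.082,"y":0.022,"z":0.063,"rx":0,"ry":0,"rz":0,"claw":0},{"x":0.082,"y":0.022,"z":0.063,"rx":0,"ry":0,"rz":0,"claw":0}]'
```

```text
time_s: 8.75
tcp_pos: [0.6052, 0.2062, 0.165]
ee_rot: [[0.252, -0.968, -0.001], [-0.968, -0.252, -0.001], [0.0, 0.001, -1.0]]
wrist_force: [-8.5, 0.7, 3.7]
gripper_width: 0.125
gripper_force: 30.0
```

```bash
python3 -m pendant '[{"x":0.023,"y":0.006,"z":0.016,"rx":0,"ry":0,"rz":0,"claw":0},{"x":0.047,"y":0.012,"z":0.031,"rx":0,"ry":0,"rz":0,"claw":0},{"x":0.071,"y":0.018,"z":0.040,"rx":0,"ry":0,"rz":0,"claw":0},{"x":0.071,"y":0.018,"z":0.040,"rx":0,"ry":0,"rz":0,"claw":0},{"x":0.071,"y":0.018,"z":0.040,"rx":0,"ry":0,"rz":0,"claw":0},{"x":0.071,"y":0.018,"z":0.040,"rx":0,"ry":0,"rz":0,"claw":0},{"x":0.071,"y":0.018,"z":0.040,"rx":0,"ry":0,"rz":0,"claw":0},{"x":0.071,"y":0.018,"z":0.040,"rx":0,"ry":0,"rz":0,"claw":0}]'
```

```text
time_s: 9.75
tcp_pos: [0.6254, 0.2117, 0.1749]
ee_rot: [[0.252, -0.968, 0.005], [-0.968, -0.252, 0.002], [-0.0, -0.006, -1.0]]
wrist_force: [-4.9, 1.0, 7.5]
gripper_width: 0.127
gripper_force: 30.0
```

```bash
python3 -m pendant '[{"x":0.020,"y":0.005,"z":0.006,"rx":0,"ry":0,"rz":0,"claw":0},{"x":0.040,"y":0.010,"z":0.012,"rx":0,"ry":0,"rz":0,"claw":0},{"x":0.058,"y":0.015,"z":0.016,"rx":0,"ry":0,"rz":0,"claw":0},{"x":0.058,"y":0.015,"z":0.016,"rx":0,"ry":0,"rz":0,"claw":0},{"x":0.058,"y":0.015,"z":0.016,"rx":0,"ry":0,"rz":0,"claw":0},{"x":0.058,"y":0.015,"z":0.016,"rx":0,"ry":0,"rz":0,"claw":0},{"x":0.058,"y":0.015,"z":0.016,"rx":0,"ry":0,"rz":0,"claw":0},{"x":0.058,"y":0.015,"z":0.016,"rx":0,"ry":0,"rz":0,"claw":0}]'
```

```text
time_s: 10.75
tcp_pos: [0.6416, 0.2159, 0.1785]
ee_rot: [[0.252, -0.968, 0.009], [-0.968, -0.252, 0.003], [-0.001, -0.009, -1.0]]
wrist_force: [-0.8, 1.0, 4.7]
gripper_width: 0.124
gripper_force: 30.0
```

```bash
python3 -m pendant '[{"x":0.016,"y":0.004,"z":0.003,"rx":0,"ry":0,"rz":0,"claw":0},{"x":0.032,"y":0.008,"z":0.004,"rx":0,"ry":0,"rz":0,"claw":0},{"x":0.032,"y":0.008,"z":0.004,"rx":0,"ry":0,"rz":0,"claw":0},{"x":0.032,"y":0.008,"z":0.004,"rx":0,"ry":0,"rz":0,"claw":0},{"x":0.032,"y":0.008,"z":0.004,"rx":0,"ry":0,"rz":0,"claw":0},{"x":0.032,"y":0.008,"z":0.004,"rx":0,"ry":0,"rz":0,"claw":0},{"x":0.032,"y":0.008,"z":0.004,"rx":0,"ry":0,"rz":0,"claw":0},{"x":0.032,"y":0.008,"z":0.004,"rx":0,"ry":0,"rz":0,"claw":0}]'
```

```text
time_s: 11.75
tcp_pos: [0.6502, 0.2182, 0.1794]
ee_rot: [[0.252, -0.968, 0.01], [-0.968, -0.252, 0.004], [-0.001, -0.011, -1.0]]
wrist_force: [1.3, 2.2, 4.8]
gripper_width: 0.124
gripper_force: 30.0
```

```bash
python3 -m pendant '[{"x":0,"y":0,"z":0,"rx":0,"ry":0,"rz":0,"claw":1.0},{"x":0,"y":0,"z":0,"rx":0,"ry":0,"rz":0,"claw":1.0},{"x":0,"y":0,"z":0,"rx":0,"ry":0,"rz":0,"claw":1.0},{"x":0,"y":0,"z":0,"rx":0,"ry":0,"rz":0,"claw":1.0},{"x":0,"y":0,"z":0,"rx":0,"ry":0,"rz":0,"claw":1.0},{"x":0,"y":0,"z":0,"rx":0,"ry":0,"rz":0,"claw":1.0},{"x":0,"y":0,"z":0,"rx":0,"ry":0,"rz":0,"claw":1.0},{"x":0,"y":0,"z":0,"rx":0,"ry":0,"rz":0,"claw":1.0}]'
python3 - <<'E'
from h import *
p=capture("scene");cv2.imwrite("pics/s2.png",cv2.resize(p["color"][120:260,200:400,::-1],None,fx=4,fy=4,interpolation=cv2.INTER_CUBIC))
E
```

```text
time_s: 12.75
tcp_pos: [0.6467, 0.2166, 0.176]
ee_rot: [[0.251, -0.968, -0.0], [-0.968, -0.251, -0.0], [0.0, 0.0, -1.0]]
wrist_force: [-0.1, -0.0, -0.1]
gripper_width: 0.947
gripper_force: 0.0
```

View pics/s2.png

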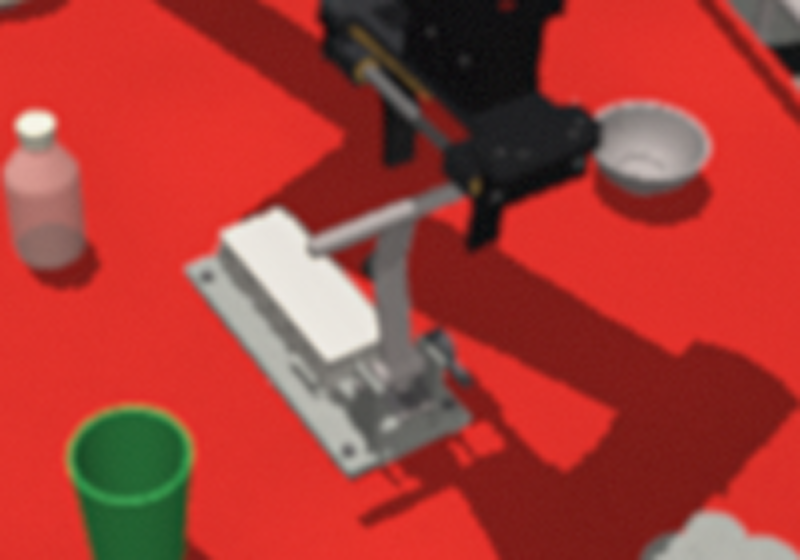

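The arm stands near vertical on its own (arm at about (395,290) in the crop) and the wrist force is zero. Next I back off upward and turn to the case.

```bash
python3 -m pendant '[{"x":0,"y":0,"z":0.16,"rx":0,"ry":0,"rz":0,"claw":1.0},{"x":0,"y":0,"z":0.35,"rx":0,"ry":0,"rz":0,"claw":1.0},{"x":-0.35,"y":-0.26,"z":0.35,"rx":0,"ry":0,"rz":0.05,"claw":1.0},{"x":-0.35,"y":-0.26,"z":0.35,"rx":0,"ry":0,"rz":0.5,"claw":1.0},{"x":-0.35,"y":-0.26,"z":0.35,"rx":0,"ry":0,"rz":0.5,"claw":1.0},{"x":-0.35,"y":-0.26,"z":0.35,"rx":0,"ry":0,"rz":0.5,"claw":1.0},{"x":-0.35,"y":-0.26,"z":0.35,"rx":0,"ry":0,"rz":0.5,"claw":1.0},{"x":-0.35,"y":-0.26,"z":0.35,"rx":0,"ry":0,"rz":0.5,"claw":1.0}]'
```

```text
time_s: 13.8
tcp_pos: [0.5591, 0.1516, 0.2638]
ee_rot: [[0.977, -0.214, 0.0], [-0.214, -0.977, 0.0], [0.0, -0.0, -1.0]]
wrist_force: [-0.6, 0.9, 0.2]
gripper_width: 0.999
gripper_force: 0.0
```

```bash
python3 -m pendant '[{"x":0,"y":0,"z":0,"rx":0,"ry":0,"rz":0.15,"claw":1.0},{"x":0,"y":0,"z":0,"rx":0,"ry":0,"rz":0.15,"claw":1.0},{"x":0,"y":0,"z":-0.2,"rx":0,"ry":0,"rz":0.15,"claw":1.0},{"x":0,"y":0,"z":-0.4,"rx":0,"ry":0,"rz":0.15,"claw":1.0},{"x":0,"y":0,"z":-0.5,"rx":0,"ry":0,"rz":0.15,"claw":1.0},{"x":0,"y":0,"z":-0.5,"rx":0,"ry":0,"rz":0.15,"claw":1.0},{"x":0,"y":0,"z":-0.5,"rx":0,"ry":0,"rz":0.15,"claw":1.0},{"x":0,"y":0,"z":-0.5,"rx":0,"ry":0,"rz":0.15,"claw":1.0}]'
python3 - <<'E'
from h import *
p=capture("wrist");im=p["color"][:,:,::-1].copy();s=sense()
th=np.radians(14.65);c,sn=np.cos(th),np.sin(th)
for x,y in[(-.095,.027),(-.095,-.027),(.055,.027),(.055,-.027)]:
    q=proj(p,[.583+c*x-sn*y,.1572+sn*x+c*y,.046]);print(x,y,q.round());cv2.circle(im,(int(q[0]),int(q[1])),3,(255,0,0),-1)
cv2.imwrite("pics/w3.png",im)
E
```

```text
time_s: 14.8
tcp_pos: [0.5602, 0.1522, 0.1404]
ee_rot: [[0.969, 0.247, 0.003], [0.247, -0.969, 0.002], [0.003, -0.001, -1.0]]
wrist_force: [-0.2, 0.3, 0.3]
gripper_width: 0.998
gripper_force: 0.0
-0.095 0.027 [225. 266.]
-0.095 -0.027 [285. 265.]
0.055 0.027 [219.  92.]
0.055 -0.027 [289.  92.]
```

View pics/w3.png

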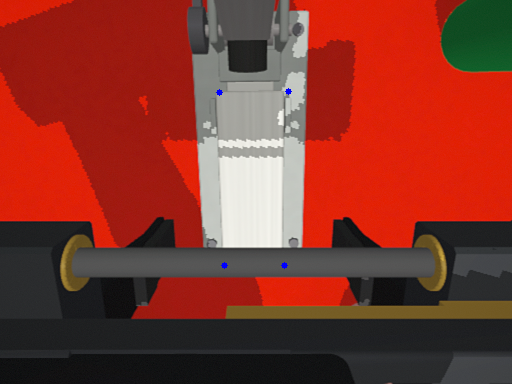

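Case rear edge at row 92, columns 218–285, agrees with the model to about 2 mm. Next: descend and grip.

```bash
python3 -m pendant '[{"x":0,"y":0,"z":-0.2,"rx":0,"ry":0,"rz":0,"claw":1.0},{"x":0,"y":0,"z":-0.4,"rx":0,"ry":0,"rz":0,"claw":1.0},{"x":0,"y":0,"z":-0.5,"rx":0,"ry":0,"rz":0,"claw":1.0},{"x":0,"y":0,"z":-0.5,"rx":0,"ry":0,"rz":0,"claw":0.5},{"x":0,"y":0,"z":-0.5,"rx":0,"ry":0,"rz":0,"claw":0.3},{"x":0,"y":0,"z":-0.5,"rx":0,"ry":0,"rz":0,"claw":0.3},{"x":0,"y":0,"z":-0.5,"rx":0,"ry":0,"rz":0,"claw":0.3},{"x":0,"y":0,"z":-0.5,"rx":0,"ry":0,"rz":0,"claw":0.3}]'
python3 - <<'E'
from h import *
s=sense();t=s["tcp_pos"];th=np.radians(14.65);c,sn=np.cos(th),np.sin(th)
d=t[:2]-[.583,.1572];X=c*d[0]+sn*d[1]; print("tcp cradle x",X,"z",t[2])
# pivot tongue end x=.077,z=.01 ; rotate by a (front up), then draw f fwd & lift u
for a,f,u in[(.03,0,0),(.06,0,0),(.09,0,0),(.12,0,0),(.13,0,.001)]+[(.13,f,.001+max(0,f-.02)*.15) for f in(.015,.03,.05,.07,.09)]:
    v=np.array([X-.077,t[2]-.01]); r=np.array([v[0]*np.cos(a)+v[1]*np.sin(a),-v[0]*np.sin(a)+v[1]*np.cos(a)])-v+[-f,u]
    print(a,f,"x %.3f y %.3f z %.3f rx %.4f ry %.4f"%(r[0]*c/.25,r[0]*sn/.25,r[1]/.25,-sn*a/np.pi,c*a/np.pi))
E
```

```text
time_s: 15.85
tcp_pos: [0.5597, 0.1522, 0.0144]
ee_rot: [[0.969, 0.246, 0.001], [0.246, -0.969, 0.001], [0.002, -0.001, -1.0]]
wrist_force: [-1.1, 1.3, 3.3]
gripper_width: 0.619
gripper_force: 29.9
tcp cradle x -0.02382922752334352 z 0.014384900487614226
0.03 0 x 0.001 y 0.000 z 0.012 rx -0.0024 ry 0.0092
0.06 0 x 0.002 y 0.000 z 0.024 rx -0.0048 ry 0.0185
0.09 0 x 0.003 y 0.001 z 0.036 rx -0.0072 ry 0.0277
0.12 0 x 0.005 y 0.001 z 0.048 rx -0.0097 ry 0.0370
0.13 0 x 0.005 y 0.001 z 0.056 rx -0.0105 ry 0.0400
0.13 0.015 x -0.053 y -0.014 z 0.056 rx -0.0105 ry 0.0400
0.13 0.03 x -0.111 y -0.029 z 0.062 rx -0.0105 ry 0.0400
0.13 0.05 x -0.188 y -0.049 z 0.074 rx -0.0105 ry 0.0400
0.13 0.07 x -0.265 y -0.069 z 0.086 rx -0.0105 ry 0.0400
0.13 0.09 x -0.343 y -0.090 z 0.098 rx -0.0105 ry 0.0400
```

```bash
python3 -m pendant '[{"x":0.001,"y":0,"z":0.012,"rx":-0.0024,"ry":0.0092,"rz":0,"claw":0.3},{"x":0.002,"y":0,"z":0.024,"rx":-0.0048,"ry":0.0185,"rz":0,"claw":0.3},{"x":0.003,"y":0.001,"z":0.036,"rx":-0.0072,"ry":0.0277,"rz":0,"claw":0.3},{"x":0.005,"y":0.001,"z":0.048,"rx":-0.0097,"ry":0.037,"rz":0,"claw":0.3},{"x":0.005,"y":0.001,"z":0.056,"rx":-0.0105,"ry":0.04,"rz":0,"claw":0.3},{"x":0.005,"y":0.001,"z":0.056,"rx":-0.0105,"ry":0.04,"rz":0,"claw":0.3},{"x":0.005,"y":0.001,"z":0.056,"rx":-0.0105,"ry":0.04,"rz":0,"claw":0.3},{"x":0.005,"y":0.001,"z":0.056,"rx":-0.0105,"ry":0.04,"rz":0,"claw":0.3}]'
```

```text
time_s: 16.85
tcp_pos: [0.5601, 0.1517, 0.0273]
ee_rot: [[0.961, 0.246, -0.126], [0.244, -0.969, -0.033], [-0.13, 0.001, -0.991]]
wrist_force: [0.5, 0.3, -3.1]
gripper_width: 0.62
gripper_force: 29.9
```

```bash
python3 -m pendant '[{"x":-0.03,"y":-0.008,"z":0.002,"rx":0,"ry":0,"rz":0,"claw":0.3},{"x":-0.07,"y":-0.018,"z":0.004,"rx":0,"ry":0,"rz":0,"claw":0.3},{"x":-0.116,"y":-0.03,"z":0.01,"rx":0,"ry":0,"rz":0,"claw":0.3},{"x":-0.155,"y":-0.04,"z":0.016,"rx":0,"ry":0,"rz":0,"claw":0.3},{"x":-0.193,"y":-0.05,"z":0.022,"rx":0,"ry":0,"rz":0,"claw":0.3},{"x":-0.27,"y":-0.07,"z":0.034,"rx":0,"ry":0,"rz":0,"claw":0.3},{"x":-0.348,"y":-0.091,"z":0.046,"rx":0,"ry":0,"rz":0,"claw":0.3},{"x":-0.348,"y":-0.091,"z":0.046,"rx":0,"ry":0,"rz":0,"claw":0.3}]'
```

```text
time_s: 17.85
tcp_pos: [0.4721, 0.1287, 0.0395]
ee_rot: [[0.961, 0.247, -0.126], [0.245, -0.969, -0.033], [-0.13, 0.001, -0.991]]
wrist_force: [0.6, 0.4, -3.5]
gripper_width: 0.617
gripper_force: 29.9
```

```bash
python3 -m pendant '[{"x":0,"y":0,"z":0.15,"rx":0,"ry":0,"rz":0,"claw":0.3},{"x":0,"y":0,"z":0.35,"rx":0.005,"ry":-0.02,"rz":0,"claw":0.3},{"x":0.05,"y":0,"z":0.55,"rx":0.0105,"ry":-0.04,"rz":0,"claw":0.3},{"x":0.15,"y":0,"z":0.65,"rx":0.0105,"ry":-0.04,"rz":0,"claw":0.3},{"x":0.28,"y":-0.1,"z":0.65,"rx":0.0105,"ry":-0.04,"rz":0,"claw":0.3},{"x":0.336,"y":-0.3,"z":0.65,"rx":0.0105,"ry":-0.04,"rz":0,"claw":0.3},{"x":0.336,"y":-0.5,"z":0.65,"rx":0.0105,"ry":-0.04,"rz":0,"claw":0.3},{"x":0.336,"y":-0.65,"z":0.65,"rx":0.0105,"ry":-0.04,"rz":0,"claw":0.3}]'
python3 -m pendant '[{"x":0,"y":-0.18,"z":0,"rx":0,"ry":0,"rz":-0.03,"claw":0.3},{"x":0,"y":-0.36,"z":0,"rx":0,"ry":0,"rz":-0.06,"claw":0.3},{"x":0,"y":-0.54,"z":0,"rx":0,"ry":0,"rz":-0.1,"claw":0.3},{"x":0,"y":-0.7,"z":0,"rx":0,"ry":0,"rz":-0.14,"claw":0.3},{"x":0,"y":-0.78,"z":0,"rx":0,"ry":0,"rz":-0.14,"claw":0.3},{"x":0,"y":-0.8,"z":-0.1,"rx":0,"ry":0,"rz":-0.14,"claw":0.3},{"x":0,"y":-0.8,"z":-0.2,"rx":0,"ry":0,"rz":-0.14,"claw":0.3},{"x":0,"y":-0.8,"z":-0.2,"rx":0,"ry":0,"rz":-0.14,"claw":0.3}]'
python3 - <<'E'
from h import *
p=capture("wrist");im=p["color"][:,:,::-1].copy()
th=np.radians(-10.5);c,sn=np.cos(th),np.sin(th)
for x,y in[(-.1125,.07),(-.1125,-.07),(.1125,.07),(.1125,-.07)]:
    q=proj(p,[.5601+c*x-sn*y,-.2333+sn*x+c*y,.025]);cv2.circle(im,(int(q[0]),int(q[1])),3,(0,255,0),-1)
p2=capture("scene")
cv2.imwrite("pics/w4.png",np.hstack([im[:,:400],cv2.resize(p2["color"][140:280,80:226,::-1],(400,384))]))
E
```

```text
time_s: 18.85
tcp_pos: [0.5575, -0.0353, 0.2012]
ee_rot: [[0.969, 0.245, -0.001], [0.245, -0.969, -0.0], [-0.001, 0.0, -1.0]]
wrist_force: [0.6, 0.5, -3.7]
gripper_width: 0.621
gripper_force: 29.9
time_s: 19.85
tcp_pos: [0.556, -0.2327, 0.1492]
ee_rot: [[0.982, -0.189, -0.006], [-0.189, -0.982, 0.001], [-0.006, -0.0, -1.0]]
wrist_force: [0.0, 0.5, -3.3]
gripper_width: 0.621
gripper_force: 29.9
```

View pics/w4.png

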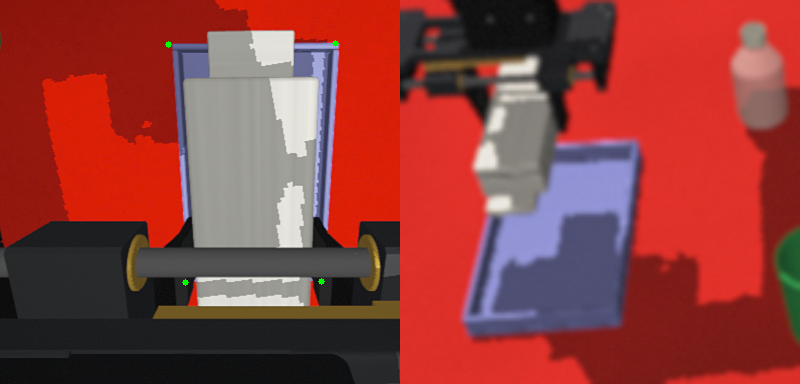

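Tray top corners are at about (174,45) and (338,45), so the tray sits ~3 mm further to −y than modelled. I'll correct for that and lower.

```bash
python3 -m pendant '[{"x":-0.012,"y":-0.012,"z":-0.12,"rx":0,"ry":0,"rz":0,"claw":0.3},{"x":-0.012,"y":-0.012,"z":-0.26,"rx":0,"ry":0,"rz":0,"claw":0.3},{"x":-0.012,"y":-0.012,"z":-0.38,"rx":0,"ry":0,"rz":0,"claw":0.3},{"x":-0.012,"y":-0.012,"z":-0.46,"rx":0,"ry":0,"rz":0,"claw":0.3},{"x":-0.012,"y":-0.012,"z":-0.51,"rx":0,"ry":0,"rz":0,"claw":0.3},{"x":-0.012,"y":-0.012,"z":-0.54,"rx":0,"ry":0,"rz":0,"claw":0.3},{"x":-0.012,"y":-0.012,"z":-0.545,"rx":0,"ry":0,"rz":0,"claw":0.3},{"x":-0.012,"y":-0.012,"z":-0.545,"rx":0,"ry":0,"rz":0,"claw":0.3}]'
```

```text
time_s: 20.95
tcp_pos: [0.5552, -0.2365, 0.0161]
ee_rot: [[0.982, -0.189, 0.002], [-0.189, -0.982, -0.0], [0.002, 0.0, -1.0]]
wrist_force: [-0.9, -1.1, -3.5]
gripper_width: 0.615
gripper_force: 29.9
```

```bash
python3 -m pendant '[{"x":0,"y":0,"z":-0.004,"rx":0,"ry":0,"rz":0,"claw":0.3},{"x":0,"y":0,"z":-0.008,"rx":0,"ry":0,"rz":0,"claw":0.3},{"x":0,"y":0,"z":-0.012,"rx":0,"ry":0,"rz":0,"claw":0.3},{"x":0,"y":0,"z":-0.014,"rx":0,"ry":0,"rz":0,"claw":0.3},{"x":0,"y":0,"z":-0.014,"rx":0,"ry":0,"rz":0,"claw":0.3},{"x":0,"y":0,"z":-0.014,"rx":0,"ry":0,"rz":0,"claw":0.3},{"x":0,"y":0,"z":-0.014,"rx":0,"ry":0,"rz":0,"claw":0.3},{"x":0,"y":0,"z":-0.014,"rx":0,"ry":0,"rz":0,"claw":0.3}]'
```

```text
time_s: 21.95
tcp_pos: [0.5545, -0.2363, 0.0118]
ee_rot: [[0.982, -0.19, 0.0], [-0.19, -0.982, -0.0], [0.0, -0.0, -1.0]]
wrist_force: [-0.2, -0.6, -3.4]
gripper_width: 0.618
gripper_force: 29.9
```

```bash
python3 -m pendant '[{"x":0,"y":0,"z":-0.003,"rx":0,"ry":0,"rz":0,"claw":0.3},{"x":0,"y":0,"z":-0.006,"rx":0,"ry":0,"rz":0,"claw":0.3},{"x":0,"y":0,"z":-0.009,"rx":0,"ry":0,"rz":0,"claw":0.3},{"x":0,"y":0,"z":-0.011,"rx":0,"ry":0,"rz":0,"claw":0.3},{"x":0,"y":0,"z":-0.011,"rx":0,"ry":0,"rz":0,"claw":0.3},{"x":0,"y":0,"z":-0.011,"rx":0,"ry":0,"rz":0,"claw":0.3},{"x":0,"y":0,"z":-0.011,"rx":0,"ry":0,"rz":0,"claw":0.3},{"x":0,"y":0,"z":-0.011,"rx":0,"ry":0,"rz":0,"claw":0.3}]'
```

```text
time_s: 22.95
tcp_pos: [0.5545, -0.2363, 0.0094]
ee_rot: [[0.982, -0.19, 0.0], [-0.19, -0.982, -0.0], [0.0, 0.0, -1.0]]
wrist_force: [-1.9, 1.1, 2.6]
gripper_width: 0.618
gripper_force: 29.9
```

Touchdown at z = 9.4 mm, with the force going from −3.4 to +2.6 N. I'll open and back off.

```bash
python3 -m pendant '[{"x":0,"y":0,"z":0,"rx":0,"ry":0,"rz":0,"claw":0.75},{"x":0,"y":0,"z":0,"rx":0,"ry":0,"rz":0,"claw":0.75},{"x":0,"y":0,"z":0,"rx":0,"ry":0,"rz":0,"claw":0.75},{"x":0,"y":0,"z":0,"rx":0,"ry":0,"rz":0,"claw":0.75},{"x":0,"y":0,"z":0.05,"rx":0,"ry":0,"rz":0,"claw":0.75},{"x":0,"y":0,"z":0.25,"rx":0,"ry":0,"rz":0,"claw":0.75},{"x":0,"y":0,"z":0.5,"rx":0,"ry":0,"rz":0,"claw":0.75},{"x":0,"y":0,"z":0.75,"rx":0,"ry":0,"rz":0,"claw":0.75}]'
python3 -m pendant '[{"x":-0.2,"y":0,"z":0.1,"rx":0,"ry":0,"rz":0,"claw":0.75},{"x":-0.4,"y":0,"z":0.1,"rx":0,"ry":0,"rz":0,"claw":0.75},{"x":-0.6,"y":0,"z":0.1,"rx":0,"ry":0,"rz":0,"claw":0.75},{"x":-0.6,"y":0,"z":0.1,"rx":0,"ry":0,"rz":0,"claw":0.75},{"x":-0.6,"y":0,"z":0.1,"rx":0,"ry":0,"rz":0,"claw":0.75},{"x":-0.6,"y":0,"z":0.1,"rx":0,"ry":0,"rz":0,"claw":0.75},{"x":-0.6,"y":0,"z":0.1,"rx":0,"ry":0,"rz":0,"claw":0.75},{"x":-0.6,"y":0,"z":0.1,"rx":0,"ry":0,"rz":0,"claw":0.75}]'
python3 - <<'E'
from h import *
a=capture("top")["color"][130:280,90:430,::-1];b=capture("scene")["color"][130:280,90:400,::-1]
f=lambda i:cv2.resize(i,(780,int(i.shape[0]*780/i.shape[1])))[:300]
cv2.imwrite("pics/end.png",np.vstack([f(a)[:290],f(b)[:300]]))
E
```

```text
time_s: 23.95
tcp_pos: [0.5543, -0.2364, 0.1995]
ee_rot: [[0.982, -0.19, 0.001], [-0.19, -0.982, -0.0], [0.001, 0.0, -1.0]]
wrist_force: [1.8, -0.2, -0.8]
gripper_width: 0.75
gripper_force: 0.0
time_s: 24.95
tcp_pos: [0.4049, -0.2363, 0.2212]
ee_rot: [[0.982, -0.189, -0.001], [-0.189, -0.982, 0.0], [-0.001, 0.0, -1.0]]
wrist_force: [-0.4, 0.2, -1.0]
gripper_width: 0.747
gripper_force: 0.0
```

View pics/end.png

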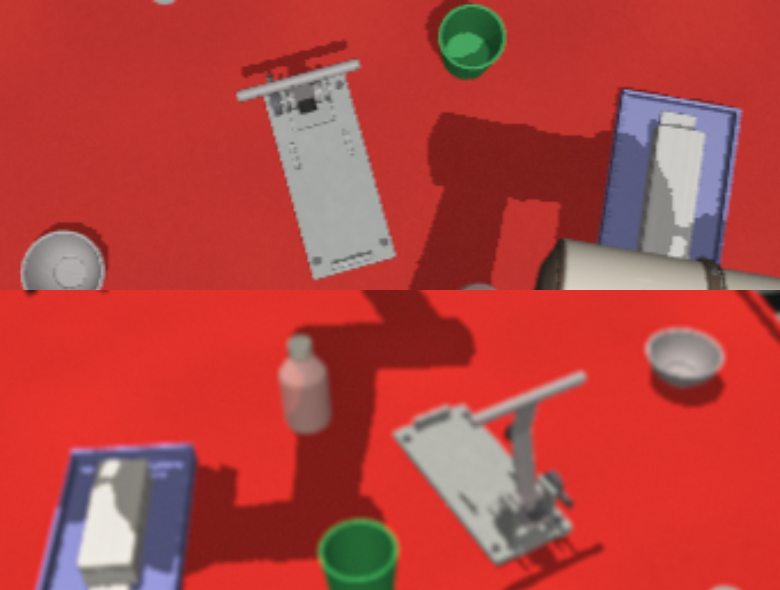

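The case lies flat in the middle of the tray ((675,185) in the upper half). The arm stands open ((525,450) in the lower half), and the tumbler, bottle and dish are where they were.

```bash
python3 -c "
from station import *
print(finish_job())"
```

```text
the job is handed in; nothing more can be done
None
```

The job is handed in at about 25 s: the hold-down arm stands open by itself, never driven against its back stop, the case was lowered in the hand to lie flat and lengthwise near the middle of the tray, and the tumbler, bottle and dish were not touched.

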